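# Wind and set the spring-wound timer on the soak-test outlet box

## Task

Set the spring-wound timer on the phone soak-test box to 20 minutes the proper way: wind the dial clockwise past its top mark until you feel it come up against its springy stop, lean firmly on the stop for a moment without forcing it, then turn the dial back down to 20 minutes and let go. Leave the things lying around the box where they are.

Things in the scene. Friction and masses are not known exactly. Their poses are not given: they have to be found in the camera images.
- timer_box: grey painted outlet box, 130 (x) x 220 (y) x 70 mm (z), screwed to the bench. Origin: centre of its underside, x and y along its sides, z up. On its top, 45 mm to +y of the middle, the timer with its upright dial axis; on the other half a flat white duplex socket and a small lamp.
- scale (a point): centre of the timer's aluminium face, 108 mm diameter, 72 mm above the bench; axes as the box. Black minute ticks, longer every 5 and 10, heavy bars at 0 and 30. Zero lies towards +x; minutes run clockwise seen from above, 8 degrees (0.1396 rad) each; the top mark (30) is at 240 degrees.
- dial (a joint): turn of the dial in rad, clockwise seen from above, 0 at the zero mark: 20 minutes is 2.793, the top mark (30) 4.189. Found 3 to 12 minutes wound; stays where it is left. Friction 0.16 N m and a mainspring of 0.02 N m per rad: winding takes 0.17 to 0.27 N m, turning back 0.06 to 0.11.
- winding_stop (a point): on the dial's axis inside the box. The stop is hidden, 0.12 to 0.75 rad past the top mark, different each time: it can only be felt. It is a spring: at contact it adds 0.03 N m to the winding torque, then 1.5 N m per rad. Leaning on it with 0.08 to 0.18 N m added, for 0.3 s, is right; 0.225 N m (0.13 rad past contact) bends it. The reading of this point tells nothing of where the stop is.
- knob_grip (a point): on the dial's axis at the height to grip, 100 mm above the bench; x axis towards the pointer, z up. The knob: a round fluted black cylinder, 43 mm diameter, 79 to 111 mm above the bench, gripped at any angle. Under it a 66 mm skirt, its top 79 mm above the bench. A grip of about 30 N turns it without much slip.
- pointer_tip (a point): outer end of the dial's pointer: a small black tongue with a white line on the skirt, 41 mm from the axis, 79 mm above the bench.
- handset: loose black telephone handset, 210 x 54 x 45 mm, near the box; not to be disturbed. Origin: centre of its underside.
- tape_roll: loose roll of brown tape lying flat, 90 mm diameter, 24 mm high, near the box; not to be disturbed. Origin: centre of its underside.
- screwdriver: loose screwdriver with a black handle, 190 mm long, lying near the box; not to be disturbed. Origin: under its middle.
- cleaner: loose small white bottle of cleaner, 52 mm diameter, 110 mm high, standing near the box; not to be disturbed. Origin: centre of its underside.

How it is judged:
By the outcome, as a careful person would: the job done as asked, in the order asked, and still so for the second after the job is handed in, with the robot touching nothing.
It also fails if it takes over 72 s, if anything falls off the work surface, if the arm or the gripper's body presses on something with over 40 N, if the wrist force passes 120 N, or if a joint passes its speed limit or range.

## Robot

A 7-joint arm with a two-finger parallel gripper is mounted at the origin on the work surface. World frame = base frame: x ahead of the robot, y to its left, z up, the work surface at z = 0. Lengths are in m, angles in rad, forces in N, time in s.
With the tool pointing down it reaches from about 0.4 to 0.85 m from the base axis. Payload 10.4 kg.
Tool frame: the origin (TCP) lies on the centre line of the jaws, within the pads' length; the fingertips stand 17 mm ahead of it and the grasp point (between the pads) lies 2 mm behind it; z points along the fingers, y is the line along which they close (so a half turn about z gives the same grasp; the last joint's range is limited). The gripper opens to 85 mm and grips with 20 to 120 N. Pads are 22 mm wide; open, the fingers measure 114 mm over their backs; the gripper's body (76 mm by 85 mm) begins 54 mm behind the grasp point. The pads swing forward as they close: fully open they stand 13 mm farther back than shut.
Start: joints at [1.163, 0.332, -0.065, 1.46, 0.022, 1.35, -0.088], TCP at [0.235, -0.579, 0.248] pointing down, gripper open.
Joint ranges: [-2.6, 2.6], [-0.5, 2.12], [-1.47, 1.34], [0.16, 2.42], [-1.27, 4.41], [0.06, 2.06], [-2.6, 2.6]. Speed limits (rad/s): [2.22, 2.22, 2.79, 2.79, 3.14, 3.14, 3.14].

## Interface

Orientations are given as a unit quaternion [x, y, z, w].
In Python, from workcell import sensors, imaging, order, spotter gives the robot as it stands. The module is installed in compiled form; this text tells all that it offers.
- The arm moves only by the shell command python3 -m inch 'ROWS' [FORCE]. ROWS is JSON, a list that holds one entry, the list of rows, each a list of 7 numbers: the shift along the tool's x, y, z in m, then the turn, a rotation vector about the tool's x, y, z in rad, then the closure, from -1 (fully open) to 1 (shut). In form: [[[x, y, z, ax, ay, az, hand], ...]]. A call has 1 to 10 rows; each row is the pose to reach, as a shift and turn from the pose commanded when the call began, along the tool's axes at that moment; what a row does not reach only later rows make up. A row lasts 1/10 s, in which the tool goes at most 50 mm and 8.59 degrees, less where a joint would pass 70% of its speed; a pose out of reach is approached as far as the arm can. A call with a gripper value outside its range is refused whole. The fingers move at their own pace and stop on an object; FORCE is the grip in N (left out, the last holds). Time passes only in rows, so rows that repeat a pose let the fingers close. It gives the time, the measured TCP pose, the force, the opening and the grip force at its end, in the units of the state.
- sensors.get_obs(): the state, without advancing time (a new reading comes with each control period).
- imaging.camera(name): name is "scene" or "top" or "wrist"; returns the picture (400x640x3 uint8, blue, green, red); there is no depth.
- imaging.calibration(name): a dict with "mtx" (3x3 intrinsics, pixels), "D" ([k1, k2, p1, p2, k3] as OpenCV has them; the pictures are not rectified), "R" (3x3) and "t" (3): a world point X has camera coordinates R X + t; the wrist camera has in their place "tool_from_camera" (4x4, takes a point from camera to tool coordinates, whose origin is the TCP and whose axes are the flange's). Camera axes: x right, y down, z forward; pixel columns grow to the right and rows downward; lengths in m; the calibration is good to about 2 mm. A picture is of the moment at which its call begins: read the wrist's pose just before it. calibration takes no time and is no camera call.
- order.hand_in(): hands the job in; it is judged then, once.
Trained networks look in the newest picture that a camera, given by its name, has taken for a name from the list of things; names that differ only in an ending like _2 or _b are one class to them, and where a whole thing is asked for, a point or a joint stands for the part that bears it (a point fixed in the world has none). Each returns a list of dicts, best first, with "conf" (0 to 1); they miss things now and then, are a little off and sometimes report something else, mostly with a low value. They report only what shows in the picture. A call takes as long as a camera call.
- spotter.look_for(label, camera): "pixel" ([column, row] in pixels, amid what is visible of it).
The state is a dict: "clock": time; "joint_pos": joint angles; "joint_velocities": joint speeds; "tau": joint torques, N m; "position": TCP position; "ee_rot": TCP orientation; "ft_force": force on the tool from outside, world axes, zero at the start; "torque": the same for the moment, N m; "grip_width": opening from 0.0 (shut) to 1.0 (fully open); "grasp_force": force on a finger pad.
Only numpy, scipy, OpenCV 4.12 (cv2) and the standard library are available. Lean on these libraries where they do the work, as an engineer would, in place of code of your own. Each camera call takes 0.05 s, during which the arm holds its last target. There are 200 camera calls.

## Working session

There is one attempt and no reset: what is moved stays moved. The work goes in short steps, Python scripts to look and compute and a shell command to move; the robot and the scene stay as the last step left them, time stands still between calls to the robot, and variables do not carry over. Pictures are saved under pics/ and viewed, at most 10 in all, crops included, and the job is handed in when it is done.

```bash
mkdir -p pics
cat > h.py <<'E'
import numpy as np, cv2
from scipy.spatial.transform import Rotation as Rot
from workcell import sensors, imaging, order, spotter
def ray(cam,px,obs=None):
    c=imaging.calibration(cam); p=cv2.undistortPoints(np.array([[px]],float),np.array(c['mtx']),np.array(c['D']))[0,0]
    d=np.array([p[0],p[1],1.])
    if cam=='wrist':
        o=obs or sensors.get_obs(); T=np.array(c['tool_from_camera']); R=Rot.from_quat(o['ee_rot']).as_matrix()
        return R@T[:3,3]+np.array(o['position']), R@T[:3,:3]@d
    R=np.array(c['R']);t=np.array(c['t']); return -R.T@t, R.T@d
def at(cam,px,z,obs=None):
    o,d=ray(cam,px,obs); return o+d*(z-o[2])/d[2]
def proj(cam,X,obs=None):
    c=imaging.calibration(cam)
    if cam=='wrist':
        o=obs or sensors.get_obs(); T=np.array(c['tool_from_camera']); R=Rot.from_quat(o['ee_rot']).as_matrix()
        Rc=(R@T[:3,:3]).T; t=-Rc@(R@T[:3,3]+np.array(o['position']))
    else: Rc=np.array(c['R']);t=np.array(c['t'])
    return cv2.projectPoints(np.array(X,float).reshape(-1,3),cv2.Rodrigues(Rc)[0],t,np.array(c['mtx']),np.array(c['D']))[0][:,0]
def st():
    o=sensors.get_obs()
    for k in ['clock','joint_pos','position','ee_rot','ft_force','torque','grip_width','grasp_force']: print(k,np.round(o[k],4))
    return o
E
python3 - <<'E'
from h import *
st()
for c in ['top','scene']:
    cv2.imwrite(f'pics/{c}0.png',imaging.camera(c))
    for l,z in [('timer_box',.05),('knob_grip',.105),('pointer_tip',.079),('handset',.03),('tape_roll',.02),('screwdriver',.015),('cleaner',.1)]:
        for r in spotter.look_for(l,c)[:2]: print(c,l,np.round(r['pixel']),round(r['conf'],2),at(c,r['pixel'],z).round(3))
E
```

```text
clock 0.0
joint_pos [ 1.1634  0.3329 -0.0647  1.461   0.0216  1.3499 -0.0885]
position [ 0.2345 -0.579   0.2475]
ee_rot [ 9.815e-01  1.912e-01 -2.000e-04 -7.000e-04]
ft_force [0.4474 0.6666 0.4289]
torque [0.0335 0.0055 0.0258]
grip_width 1.0023
grasp_force 0.0
top timer_box [377. 217.] 0.82 [ 0.6   -0.069  0.05 ]
top knob_grip [360. 209.] 0.77 [ 0.609 -0.028  0.105]
top knob_grip [280. 172.] 0.69 [0.69  0.14  0.105]
top pointer_tip [359. 207.] 0.57 [ 0.618 -0.028  0.079]
top handset [277. 173.] 0.58 [0.708 0.155 0.03 ]
top handset [359. 209.] 0.39 [ 0.623 -0.031  0.03 ]
top tape_roll [390. 150.] 0.86 [ 0.766 -0.11   0.02 ]
top screwdriver [455. 286.] 0.55 [ 0.45  -0.244  0.015]
top cleaner [426. 180.] 0.76 [ 0.672 -0.17   0.1  ]
scene timer_box [316. 192.] 0.8 [ 0.613 -0.033  0.05 ]
scene knob_grip [316. 186.] 0.87 [ 0.632 -0.005  0.105]
scene pointer_tip [314. 184.] 0.84 [ 0.616 -0.035  0.079]
scene pointer_tip [262. 224.] 0.36 [0.787 0.003 0.079]
scene handset [325. 263.] 0.93 [0.715 0.148 0.03 ]
scene tape_roll [255. 223.] 0.95 [ 0.783 -0.058  0.02 ]
scene screwdriver [318. 141.] 0.53 [ 0.462 -0.243  0.015]
scene screwdriver [319. 183.] 0.45 [ 0.568 -0.087  0.015]
scene cleaner [259. 173.] 0.97 [ 0.718 -0.134  0.1  ]
```

Run:
```python
import cv2,numpy as np
a=cv2.imread('pics/top0.png')[110:310,240:500]; cv2.imwrite('pics/top1.png',cv2.resize(a,None,fx=3,fy=3,interpolation=cv2.INTER_CUBIC)[:600,:780])
```

```text
(no output)
```

View pics/top1.png

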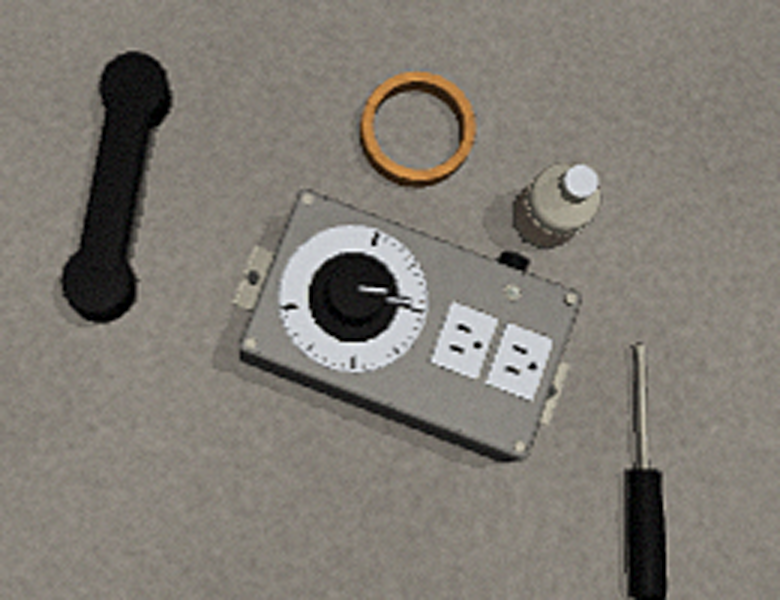

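View pics/scene0.png

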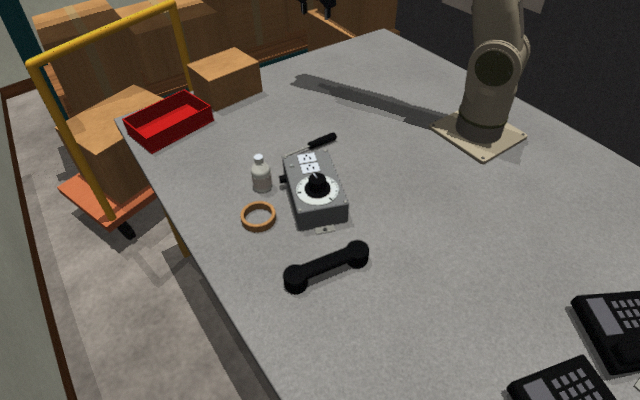

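The top picture shows the dial face centre at about (357.5, 209.3), the zero bar at (365, 189), the 30 bar at (336, 213), and the pointer to the right at about (380, 212), roughly 9–10 min. The scene view shows the knob clear of the cleaner, tape and handset, and all three match what the network reported.

Run:
```python
from h import *
im=cv2.imread('pics/top0.png'); g=im.min(2)
m=np.zeros_like(g); m[180:237,328:386]=1
b=((g>150)&(m>0)).astype(np.uint8)
cs=max(cv2.findContours(b,cv2.RETR_EXTERNAL,cv2.CHAIN_APPROX_NONE)[0],key=cv2.contourArea)
e=cv2.fitEllipse(cv2.convexHull(cs)); print(e)
c=at('top',e[0],.072); print('face',c)
for n,p in [('0',(365,189.3)),('30',(336.2,212.6)),('tip',(379.5,211))]:
    q=at('top',p,.072 if n!='tip' else .079)-c; print(n,q.round(4),np.degrees(np.arctan2(q[1],q[0])))
o=sensors.get_obs(); R=Rot.from_quat(o['ee_rot']).as_matrix()
print('delta tool',R.T@(np.r_[c[:2],.25]-o['position']))
```

```text
((357.2641906738281, 209.0865020751953), (48.903865814208984, 50.052188873291016), 105.24044036865234)
face [ 0.61478149 -0.02418972  0.072     ]
0 [ 0.0439 -0.0179  0.    ] -22.130581349140083
30 [-0.0076  0.0458  0.    ] 99.37515458241012
tip [-0.0056 -0.0471  0.007 ] -96.72811675395862
delta tool [ 0.56072646 -0.37178406 -0.00165857]
```

```bash
python3 -m inch '[[[0.02,-0.013,0,0,0,-0.1,-1],[0.06,-0.04,0,0,0,-0.24,-1],[0.10,-0.066,0,0,0,-0.38,-1],[0.14,-0.093,0,0,0,-0.52,-1],[0.18,-0.119,0,0,0,-0.66,-1],[0.22,-0.146,0,0,0,-0.80,-1],[0.26,-0.172,0,0,0,-0.94,-1],[0.30,-0.199,0,0,0,-1.08,-1],[0.34,-0.225,0,0,0,-1.22,-1],[0.38,-0.252,0,0,0,-1.36,-1]]]' 30
python3 - <<'E'
from h import *
o=st();R=Rot.from_quat(o['ee_rot']).as_matrix()
print('delta tool',R.T@(np.r_[.6148,-.0242,.25]-o['position']))
E
```

```text
clock: 1.8
position: [0.493, -0.2015, 0.2487]
ee_rot: [0.641, 0.768, -0.0, 0.0]
ft_force: [0.8, -0.1, 0.0]
grip_width: 1.005
grasp_force: 0.0
clock 1.8
joint_pos [ 0.7621  0.1649 -0.509   1.6833  0.0833  1.3141  0.4171]
position [ 0.493  -0.2015  0.2487]
ee_rot [ 6.409e-01  7.676e-01 -0.000e+00  4.000e-04]
ft_force [ 0.802  -0.1088  0.0043]
torque [-0.0162 -0.0044 -0.0423]
grip_width 1.0049
grasp_force 0.0
delta tool [ 0.15274811  0.15143102 -0.00137316]
```

```bash
python3 -m inch '[[[0.03,0.03,0,0,0,-0.14,-1],[0.06,0.06,0,0,0,-0.28,-1],[0.09,0.09,0,0,0,-0.42,-1],[0.12,0.12,0,0,0,-0.56,-1],[0.153,0.151,0,0,0,-0.70,-1],[0.153,0.151,0,0,0,-0.84,-1],[0.153,0.151,0,0,0,-0.98,-1],[0.153,0.151,0,0,0,-1.12,-1],[0.153,0.151,0,0,0,-1.26,-1],[0.153,0.151,0,0,0,-1.4,-1]]]'
python3 -m inch '[[[0,0,0,0,0,0,-1],[0,0,0,0,0,0,-1]]]'
python3 - <<'E'
from h import *
o=st()
im=imaging.camera('wrist'); cv2.imwrite('pics/w0.png',im)
for l,z in [('knob_grip',.1),('pointer_tip',.079),('timer_box',.07)]:
    for r in spotter.look_for(l,'wrist')[:2]: print(l,np.round(r['pixel']),r['conf'],at('wrist',r['pixel'],z,o).round(4))
print(proj('wrist',[[.6148,-.0242,.072],[.6148,-.0242,.111]],o))
E
```

```text
clock: 2.8
position: [0.6145, -0.0264, 0.2483]
ee_rot: [-0.004, 1.0, -0.0, 0.0]
ft_force: [-0.3, -0.6, -0.6]
grip_width: 0.998
grasp_force: 0.0
clock: 3.0
position: [0.6145, -0.0264, 0.2483]
ee_rot: [0.001, 1.0, -0.0, 0.0]
ft_force: [1.2, -0.1, -0.8]
grip_width: 1.004
grasp_force: 0.0
clock 3.0
joint_pos [ 0.5706  0.418  -0.7969  1.4563  0.2994  1.3924  1.3336]
position [ 0.6145 -0.0264  0.2483]
ee_rot [ 6.e-04  1.e+00 -0.e+00  0.e+00]
ft_force [ 1.2478 -0.0519 -0.8045]
torque [ 0.0393 -0.0147 -0.0206]
grip_width 1.004
grasp_force 0.0
knob_grip [324. 180.] 0.64 [ 0.6092 -0.0275  0.1   ]
pointer_tip [325. 178.] 0.65 [ 0.6126 -0.0267  0.079 ]
timer_box [276. 156.] 0.71 [ 0.5926 -0.0737  0.07  ]
[[327.82212519 178.97688621]
 [328.39067688 189.40151922]]
```

View pics/w0.png

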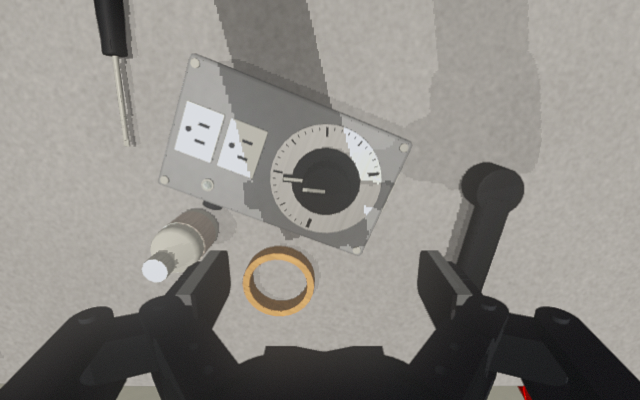

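The wrist picture shows the face centre at about (326.5, 178.5), within 1–2 mm of the prediction. The pointer points left at about (283, 179), the zero bar is at (309, 222), and the fingers are clear. I'll go down and grip.

```bash
python3 -m inch '[[[0,0.001,0.03,0,0,-0.14,-1],[0,0.001,0.06,0,0,-0.28,-1],[0,0.001,0.09,0,0,-0.42,-1],[0,0.001,0.11,0,0,-0.56,-1],[0,0.001,0.125,0,0,-0.6,-1],[0,0.001,0.138,0,0,-0.6,-1],[0,0.001,0.148,0,0,-0.6,-1],[0,0.001,0.148,0,0,-0.6,-1]]]'
python3 -m inch '[[[0,0,0,0,0,0,0],[0,0,0,0,0,0,0.3],[0,0,0,0,0,0,1],[0,0,0,0,0,0,1],[0,0,0,0,0,0,1],[0,0,0,0,0,0,1],[0,0,0,0,0,0,1],[0,0,0,0,0,0,1]]]' 35
python3 - <<'E'
from h import *
st()
print([np.round(sensors.get_obs()['torque'],3) for i in range(3)])
E
```

```text
clock: 4.0
position: [0.614, -0.0253, 0.0993]
ee_rot: [-0.296, 0.955, 0.0, -0.001]
ft_force: [0.3, 0.4, 0.1]
grip_width: 1.001
grasp_force: 0.0
clock: 4.8
position: [0.6148, -0.025, 0.1013]
ee_rot: [-0.297, 0.955, -0.0, 0.0]
ft_force: [-3.0, 0.5, 6.4]
grip_width: 0.492
grasp_force: 35.1
clock 4.8
joint_pos [ 0.6049  0.5791 -0.846   1.6173  0.4642  1.157   1.8232]
position [ 0.6148 -0.025   0.1013]
ee_rot [-2.970e-01  9.549e-01 -2.000e-04  4.000e-04]
ft_force [-2.9557  0.5458  6.4463]
torque [ 0.1322  0.5711 -0.0879]
grip_width 0.4923
grasp_force 35.0919
[array([ 0.132,  0.571, -0.088]), array([ 0.132,  0.571, -0.088]), array([ 0.132,  0.571, -0.088])]
```

```bash
cat > tq.py <<'E'
# mean torque about z over n readings; exit 1 if above limit
import sys; from h import *
n=int(sys.argv[1]); lim=float(sys.argv[2]); a=[]
for i in range(n):
    a.append(sensors.get_obs()['torque'][2]); 
    if i<n-1: imaging.camera('wrist')
o=sensors.get_obs(); q=Rot.from_quat(o['ee_rot']).as_matrix()
print('t %.2f yaw %.4f tz %.3f'%(o['clock'],np.arctan2(q[1,0],q[0,0]),np.mean(a)),np.round(a,3),'j7 %.2f'%o['joint_pos'][6],np.round(o['position'],4),np.round(o['ft_force'],1))
sys.exit(np.mean(a)>lim)
E
python3 -m inch '[[[0,0,-0.001,0,0,0.1,1],[0,0,-0.001,0,0,0.24,1],[0,0,-0.001,0,0,0.38,1],[0,0,-0.001,0,0,0.52,1],[0,0,-0.001,0,0,0.66,1],[0,0,-0.001,0,0,0.8,1],[0,0,-0.001,0,0,0.94,1],[0,0,-0.001,0,0,1.08,1],[0,0,-0.001,0,0,1.22,1],[0,0,-0.001,0,0,1.36,1]]]' 40
python3 tq.py 3 9
python3 -m inch '[[[0,0,0,0,0,0.1,1],[0,0,0,0,0,0.24,1],[0,0,0,0,0,0.38,1],[0,0,0,0,0,0.52,1],[0,0,0,0,0,0.66,1],[0,0,0,0,0,0.8,1],[0,0,0,0,0,0.94,1],[0,0,0,0,0,1.08,1],[0,0,0,0,0,1.22,1],[0,0,0,0,0,1.36,1]]]' 40
python3 tq.py 4 9
python3 - <<'E'
from h import *
st()
im=imaging.camera('wrist'); cv2.imwrite('pics/w1.png',im)
im=imaging.camera('top'); cv2.imwrite('pics/t2.png',cv2.resize(im[165:255,310:410],None,fx=6,fy=6,interpolation=cv2.INTER_CUBIC))
E
```

```text
clock: 5.8
position: [0.6147, -0.0243, 0.1014]
ee_rot: [0.372, 0.928, 0.001, 0.0]
ft_force: [1.5, 3.0, -2.7]
grip_width: 0.493
grasp_force: 41.7
t 5.90 yaw 2.3832 tz 0.005 [ 0.241 -0.109 -0.118] j7 0.57 [ 0.6147 -0.0243  0.1014] [ 2.8  3.3 -3.3]
clock: 6.9
position: [0.6154, -0.0241, 0.1014]
ee_rot: [0.872, 0.49, 0.001, 0.0]
ft_force: [6.0, 3.0, -4.6]
grip_width: 0.487
grasp_force: 41.5
t 7.05 yaw 1.0290 tz 0.013 [ 0.253 -0.123 -0.031 -0.046] j7 -0.70 [ 0.6154 -0.0242  0.1014] [ 6.   3.1 -5.3]
clock 7.05
joint_pos [ 0.2388  0.4532 -0.346   1.6369  0.1682  1.0787 -0.6962]
position [ 0.6154 -0.0242  0.1014]
ee_rot [8.705e-01 4.921e-01 1.200e-03 1.000e-04]
ft_force [ 6.0015  3.0711 -5.2603]
torque [ 0.7815 -1.2504 -0.0462]
grip_width 0.4887
grasp_force 41.7287False
False
```

View pics/w1.png

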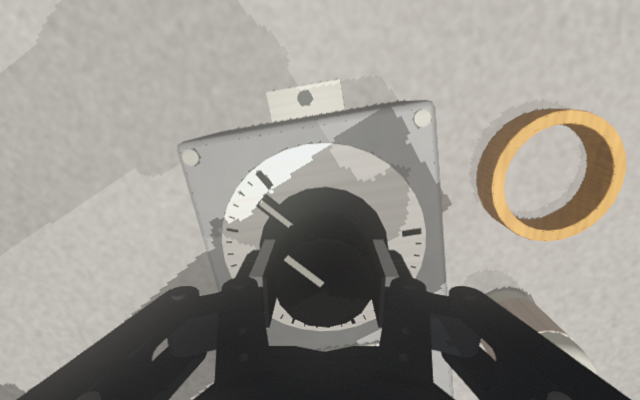

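The picture shows the pointer line running from (291, 226) to (261, 205), just short of the heavy 30 bar at (263, 180). The zero bar is at (411, 232) and the grip looks sound.

```bash
sed -i 's/sys.exit(np.mean(a)>lim)/sys.exit(int(np.mean(a)>lim))/' tq.py
python3 - <<'E'
from h import *
c=np.array([.6146,-.0245])
A={}
for n,p,z in [('30',(263.5,181),.072),('0',(411,232.5),.072),('tip',(262,205),.079),('in',(290,225.5),.079)]:
    q=at('wrist',p,z)[:2]-c; A[n]=np.degrees(np.arctan2(q[1],q[0])); print(n,q.round(4),np.linalg.norm(q).round(4),A[n].round(1))
# least squares shared axis correction: bars should be 240 cw apart
print((A['0']-A['30'])%360,'dial deg from 0',(A['0']-A['tip'])%360)
E
```

```text
30 [-0.006   0.0433] 0.0437 97.8
0 [ 0.0448 -0.0196] 0.049 -23.6
tip [-0.0113  0.0345] 0.0363 108.2
in [-0.0054  0.0184] 0.0192 106.3
238.53579897883043 dial deg from 0 228.19049529081167
```

```bash
python3 -m inch '[[[0,0,0,0,0,0.08,1],[0,0,0,0,0,0.12,1],[0,0,0,0,0,0.135,1],[0,0,0,0,0,0.15,1]]]' >/dev/null; python3 tq.py 1 0.34 &&
python3 -m inch '[[[0,0,0,0,0,0.015,1],[0,0,0,0,0,0.03,1]]]' >/dev/null && python3 tq.py 1 0.34 &&
python3 -m inch '[[[0,0,0,0,0,0.015,1],[0,0,0,0,0,0.03,1]]]' >/dev/null && python3 tq.py 1 0.34 &&
python3 -m inch '[[[0,0,0,0,0,0.015,1],[0,0,0,0,0,0.03,1]]]' >/dev/null && python3 tq.py 1 0.34
```

```text
t 7.55 yaw 0.8800 tz 0.250 [0.25] j7 -0.84 [ 0.6155 -0.0242  0.1014] [ 6.2  4.1 -5.7]
t 7.75 yaw 0.8501 tz 0.226 [0.226] j7 -0.86 [ 0.6155 -0.0242  0.1015] [ 6.1  3.4 -4.2]
t 7.95 yaw 0.8201 tz 0.252 [0.252] j7 -0.89 [ 0.6155 -0.0242  0.1014] [ 5.9  3.5 -6. ]
t 8.15 yaw 0.7901 tz 0.231 [0.231] j7 -0.92 [ 0.6156 -0.0242  0.1015] [ 7.3  3.1 -5.6]
```

```bash
python3 -m inch '[[[0,0,0,0,0,0.015,1],[0,0,0,0,0,0.03,1]]]' >/dev/null && python3 tq.py 1 0.31 &&
python3 -m inch '[[[0,0,0,0,0,0.015,1],[0,0,0,0,0,0.03,1]]]' >/dev/null && python3 tq.py 1 0.31 &&
python3 -m inch '[[[0,0,0,0,0,0.015,1],[0,0,0,0,0,0.03,1]]]' >/dev/null && python3 tq.py 1 0.31 &&
python3 -m inch '[[[0,0,0,0,0,0.015,1],[0,0,0,0,0,0.03,1]]]' >/dev/null && python3 tq.py 1 0.31 &&
python3 -m inch '[[[0,0,0,0,0,0.015,1],[0,0,0,0,0,0.03,1]]]' >/dev/null && python3 tq.py 1 0.31 &&
python3 -m inch '[[[0,0,0,0,0,0.015,1],[0,0,0,0,0,0.03,1]]]' >/dev/null && python3 tq.py 1 0.31 &&
python3 -m inch '[[[0,0,0,0,0,0.015,1],[0,0,0,0,0,0.03,1]]]' >/dev/null && python3 tq.py 1 0.31 &&
python3 -m inch '[[[0,0,0,0,0,0.015,1],[0,0,0,0,0,0.03,1]]]' >/dev/null && python3 tq.py 1 0.31 &&
python3 -m inch '[[[0,0,0,0,0,0.015,1],[0,0,0,0,0,0.03,1]]]' >/dev/null && python3 tq.py 1 0.31 &&
python3 -m inch '[[[0,0,0,0,0,0.015,1],[0,0,0,0,0,0.03,1]]]' >/dev/null && python3 tq.py 1 0.31
```

```text
t 8.35 yaw 0.7601 tz 0.271 [0.271] j7 -0.95 [ 0.6155 -0.0242  0.1014] [ 7.   3.7 -5.2]
t 8.55 yaw 0.7301 tz 0.226 [0.226] j7 -0.98 [ 0.6156 -0.0243  0.1014] [ 6.3  3.  -5.7]
t 8.75 yaw 0.7001 tz 0.276 [0.276] j7 -1.00 [ 0.6156 -0.0242  0.1014] [ 7.   2.6 -5. ]
t 8.95 yaw 0.6700 tz 0.253 [0.253] j7 -1.03 [ 0.6156 -0.0243  0.1014] [ 7.1  3.1 -5.3]
t 9.15 yaw 0.6401 tz 0.274 [0.274] j7 -1.06 [ 0.6156 -0.0243  0.1014] [ 5.7  3.4 -5.7]
t 9.35 yaw 0.6100 tz 0.237 [0.237] j7 -1.09 [ 0.6156 -0.0243  0.1014] [ 7.   3.2 -5.4]
t 9.55 yaw 0.5801 tz 0.260 [0.26] j7 -1.12 [ 0.6156 -0.0243  0.1014] [ 7.   3.1 -4.6]
t 9.75 yaw 0.5500 tz 0.297 [0.297] j7 -1.15 [ 0.6156 -0.0244  0.1015] [ 7.3  2.8 -5.6]
t 9.95 yaw 0.5200 tz 0.295 [0.295] j7 -1.17 [ 0.6156 -0.0243  0.1014] [ 6.4  2.8 -5.4]
t 10.15 yaw 0.4901 tz 0.241 [0.241] j7 -1.20 [ 0.6156 -0.0244  0.1014] [ 7.4  3.3 -5.5]
```

```bash
python3 -m inch '[[[0,0,0,0,0,0.012,1],[0,0,0,0,0,0.025,1]]]' >/dev/null && python3 tq.py 1 0.315 &&
python3 -m inch '[[[0,0,0,0,0,0.012,1],[0,0,0,0,0,0.025,1]]]' >/dev/null && python3 tq.py 1 0.315 &&
python3 -m inch '[[[0,0,0,0,0,0.012,1],[0,0,0,0,0,0.025,1]]]' >/dev/null && python3 tq.py 1 0.315 &&
python3 -m inch '[[[0,0,0,0,0,0.012,1],[0,0,0,0,0,0.025,1]]]' >/dev/null && python3 tq.py 1 0.315 &&
python3 -m inch '[[[0,0,0,0,0,0.012,1],[0,0,0,0,0,0.025,1]]]' >/dev/null && python3 tq.py 1 0.315 &&
python3 -m inch '[[[0,0,0,0,0,0.012,1],[0,0,0,0,0,0.025,1]]]' >/dev/null && python3 tq.py 1 0.315 &&
python3 -m inch '[[[0,0,0,0,0,0.012,1],[0,0,0,0,0,0.025,1]]]' >/dev/null && python3 tq.py 1 0.315 &&
python3 -m inch '[[[0,0,0,0,0,0.012,1],[0,0,0,0,0,0.025,1]]]' >/dev/null && python3 tq.py 1 0.315
```

```text
t 10.35 yaw 0.4652 tz 0.235 [0.235] j7 -1.23 [ 0.6157 -0.0244  0.1014] [ 7.8  3.  -5. ]
t 10.55 yaw 0.4401 tz 0.207 [0.207] j7 -1.25 [ 0.6157 -0.0244  0.1014] [ 7.3  2.3 -5.7]
t 10.75 yaw 0.4151 tz 0.258 [0.258] j7 -1.27 [ 0.6156 -0.0244  0.1014] [ 8.   2.8 -5.5]
t 10.95 yaw 0.3902 tz 0.201 [0.201] j7 -1.30 [ 0.6157 -0.0244  0.1014] [ 7.5  2.3 -5.1]
t 11.15 yaw 0.3651 tz 0.265 [0.265] j7 -1.32 [ 0.6157 -0.0244  0.1014] [ 8.1  2.  -5.2]
t 11.35 yaw 0.3400 tz 0.346 [0.346] j7 -1.34 [ 0.6157 -0.0245  0.1014] [ 7.8  2.2 -5.4]
```

```bash
python3 -m inch '[[[0,0,0,0,0,0.008,1],[0,0,0,0,0,0.016,1]]]' >/dev/null && python3 tq.py 1 0.38
```

```text
t 11.55 yaw 0.3242 tz 0.298 [0.298] j7 -1.36 [ 0.6157 -0.0245  0.1014] [ 7.   2.4 -5.1]
```

```bash
python3 -m inch '[[[0,0,0,0,0,0.008,1],[0,0,0,0,0,0.016,1]]]' >/dev/null && python3 tq.py 1 0.36 &&
python3 -m inch '[[[0,0,0,0,0,0.008,1],[0,0,0,0,0,0.016,1]]]' >/dev/null && python3 tq.py 1 0.36
```

```text
t 11.75 yaw 0.3083 tz 0.295 [0.295] j7 -1.37 [ 0.6157 -0.0245  0.1014] [ 7.1  2.8 -4.8]
t 11.95 yaw 0.2923 tz 0.315 [0.315] j7 -1.39 [ 0.6157 -0.0245  0.1014] [ 8.3  3.  -5.4]
```

```bash
python3 -m inch '[[[0,0,0,0,0,0.005,1],[0,0,0,0,0,0.01,1]]]' >/dev/null && python3 tq.py 1 0.36 &&
python3 -m inch '[[[0,0,0,0,0,0.005,1],[0,0,0,0,0,0.01,1]]]' >/dev/null && python3 tq.py 1 0.36
```

```text
t 12.15 yaw 0.2825 tz 0.333 [0.333] j7 -1.40 [ 0.6157 -0.0245  0.1014] [ 7.8  2.5 -5.3]
t 12.35 yaw 0.2725 tz 0.346 [0.346] j7 -1.41 [ 0.6157 -0.0245  0.1014] [ 6.9  1.9 -5.1]
```

```bash
python3 -m inch '[[[0,0,0,0,0,0.01,1],[0,0,0,0,0,0.02,1]]]' >/dev/null ; python3 tq.py 1 0.36; python3 -m inch '[[[0,0,0,0,0,0,1],[0,0,0,0,0,0,1],[0,0,0,0,0,0,1],[0,0,0,0,0,0,1],[0,0,0,0,0,0,1]]]' >/dev/null; python3 tq.py 5 9
```

```text
t 12.55 yaw 0.2523 tz 0.382 [0.382] j7 -1.43 [ 0.6157 -0.0245  0.1015] [ 7.4  1.5 -5.9]
t 13.25 yaw 0.2525 tz 0.222 [0.157 0.232 0.232 0.241 0.249] j7 -1.42 [ 0.6157 -0.0245  0.1014] [ 6.9  2.9 -5.4]
```

```bash
python3 -m inch '[[[0,0,0,0,0,-0.05,1],[0,0,0,0,0,-0.15,1],[0,0,0,0,0,-0.27,1],[0,0,0,0,0,-0.39,1],[0,0,0,0,0,-0.51,1],[0,0,0,0,0,-0.63,1],[0,0,0,0,0,-0.75,1],[0,0,0,0,0,-0.87,1],[0,0,0,0,0,-0.95,1],[0,0,0,0,0,-1.0,1]]]' >/dev/null
python3 -m inch '[[[0,0,0,0,0,-0.12,1],[0,0,0,0,0,-0.24,1],[0,0,0,0,0,-0.36,1],[0,0,0,0,0,-0.48,1],[0,0,0,0,0,-0.6,1],[0,0,0,0,0,-0.72,1],[0,0,0,0,0,-0.82,1],[0,0,0,0,0,-0.87,1],[0,0,0,0,0,-0.9,1],[0,0,0,0,0,-0.9,1]]]'
python3 tq.py 3 9
python3 - <<'E'
from h import *
o=sensors.get_obs(); im=imaging.camera('wrist'); np.save('o.npy',o,allow_pickle=True)
cv2.imwrite('pics/w2.png',im)
cv2.imwrite('pics/w2c.png',cv2.resize(im[120:340,180:460],None,fx=2.7,fy=2.7,interpolation=cv2.INTER_CUBIC))
E
```

```text
clock: 15.25
position: [0.6148, -0.0242, 0.1014]
ee_rot: [0.475, 0.88, 0.001, 0.0]
ft_force: [3.0, 4.7, -3.1]
grip_width: 0.489
grasp_force: 42.0
t 15.35 yaw 2.1514 tz 0.198 [0.209 0.167 0.217] j7 0.35 [ 0.6148 -0.0242  0.1014] [ 2.7  4.5 -2.5]
```

View pics/w2c.png

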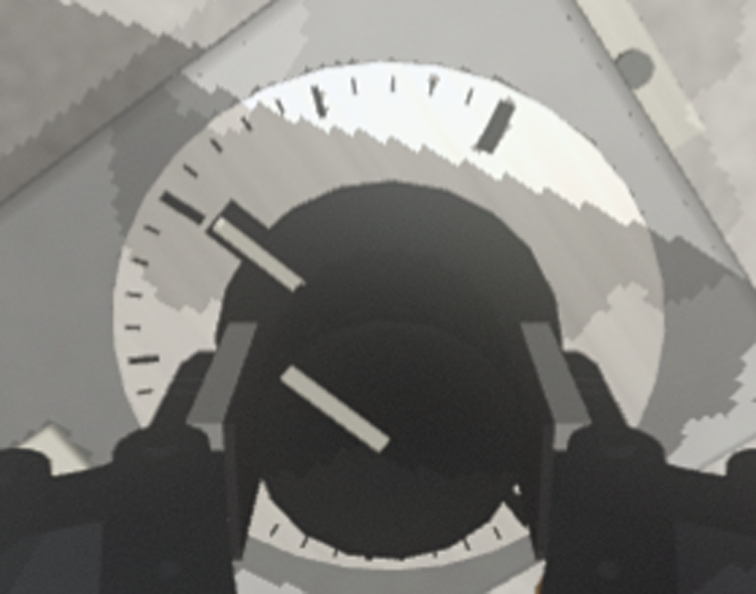

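The crop shows the heavy 30 bar at (497, 125), the 25 tick at (319, 101), the 20 tick at (183, 207), the 15 tick at (144, 360), and the pointer line from (300, 287) to (222, 220), a bit above the 20 tick.

```bash
cat > ang.py <<'E'
from h import *
from scipy.optimize import least_squares
def ang(P,off,s,o):
    f=lambda p,z:at('wrist',[p[0]/s+off[0],p[1]/s+off[1]],z,o)[:2]
    T={m:f(p,.072) for m,p in P.items() if m not in('tip','in')}
    # fit scale centre c, yaw of zero, tick radius
    def res(v):
        return np.concatenate([(np.array(v[:2])+r*np.array([np.cos(v[2]-m*.139626),np.sin(v[2]-m*.139626)]))-q for (m,q),r in zip(T.items(),v[3:])])
    s_=least_squares(res,[.6146,-.0245,-.38]+[.047]*len(T)); v=s_.x
    print('centre',v[:2].round(4),'yaw',np.degrees(v[2]).round(2),'r',v[3:].round(4),'rms',np.sqrt(np.mean(s_.fun**2)).round(5))
    for c in (v[:2],):
      for n in('tip','in'):
        q=f(P[n],.079)-c; a=(v[2]-np.arctan2(q[1],q[0]))%(2*np.pi); print(n,'dial',a.round(4),'min',(a/.139626).round(2),'r',np.linalg.norm(q).round(4))
    d=f(P['tip'],.079)-f(P['in'],.079); a=(v[2]-np.arctan2(d[1],d[0]))%(2*np.pi); print('line dir min',(a/.139626).round(2))
E
python3 - <<'E'
from ang import *
ang({30:(495,128),25:(319.5,102),20:(183,207.5),15:(144,360),'tip':(220,221),'in':(299,286)},(180,120),2.7,np.load('o.npy',allow_pickle=True).item())
E
```

```text
centre [ 0.6171 -0.0263] yaw -21.17 r [0.046  0.0485 0.0474 0.0492] rms 1e-05
tip dial 2.8971 min 20.75 r 0.0405
in dial 2.8715 min 20.57 r 0.0218
line dir min 20.96
```

```bash
python3 -m inch '[[[0,0,0,0,0,-0.03,1],[0,0,0,0,0,-0.06,1],[0,0,0,0,0,-0.09,1],[0,0,0,0,0,-0.105,1],[0,0,0,0,0,-0.105,1],[0,0,0,0,0,-0.105,1]]]'
python3 tq.py 2 9
python3 -m inch '[[[0,0,0,0,0,0,0.3],[0,0,0,0,0,0,-0.3],[0,0,0,0,0,0,-1],[0,0,0,0,0,0,-1],[0,0,0,0,0,0,-1],[0,0,-0.02,0,0,0,-1],[0,0,-0.06,0,0,0,-1],[0,0,-0.10,0,0,0,-1],[0,0,-0.10,0,0,0,-1],[0,0,-0.10,0,0,0,-1]]]'
python3 - <<'E'
from h import *
o=sensors.get_obs(); im=imaging.camera('wrist'); np.save('o.npy',o,allow_pickle=True)
c=proj('wrist',[[.617,-.0263,.075]],o)[0]; print(c)
x,y=(c-[80,70]).astype(int); x=max(x,0);y=max(y,0); print(x,y)
cv2.imwrite('pics/w3c.png',cv2.resize(im[y:y+140,x:x+160],None,fx=4,fy=4,interpolation=cv2.INTER_CUBIC))
E
```

```text
clock: 16.0
position: [0.6148, -0.0243, 0.1014]
ee_rot: [0.428, 0.904, 0.001, 0.0]
ft_force: [2.8, 3.8, -2.8]
grip_width: 0.494
grasp_force: 42.0
t 16.05 yaw 2.2563 tz 0.147 [0.11  0.185] j7 0.45 [ 0.6148 -0.0242  0.1014] [ 2.8  4.4 -2.2]
clock: 17.05
position: [0.6149, -0.0254, 0.2022]
ee_rot: [0.43, 0.903, 0.0, 0.001]
ft_force: [-0.0, -0.1, -1.4]
grip_width: 0.995
grasp_force: 0.0
[324.92500037 193.08615711]
244 123
```

View pics/w3c.png

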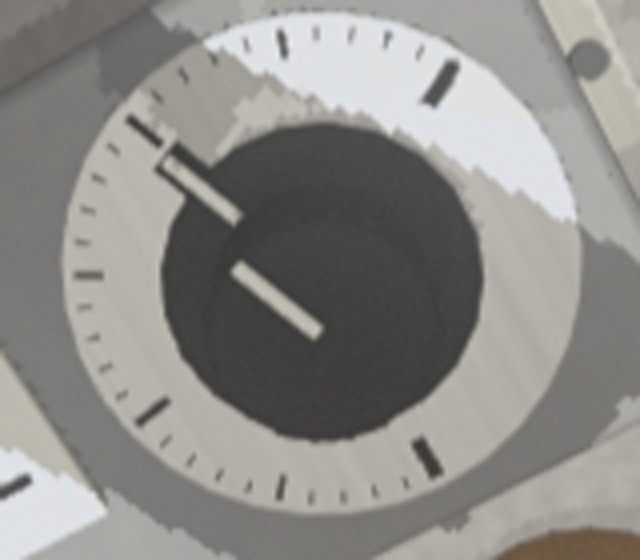

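The crop shows the whole dial free of the fingers: 30 bar at (440, 82), 20 tick at (144, 131), 10 tick at (152, 412), 0 bar at (427, 458). The pointer line runs from (240, 220) to (167, 162), almost on the 20 tick.

Run:
```python
from ang import *
ang({30:(440,82),25:(283,44),20:(144,131),15:(88,275),10:(152,412),5:(281,487),0:(427,458),'tip':(166,161),'in':(239,220)},(244,123),4,np.load('o.npy',allow_pickle=True).item())
```

```text
centre [ 0.6168 -0.0267] yaw -21.55 r [0.0467 0.0485 0.0471 0.0486 0.0473 0.0485 0.0468] rms 0.00011
tip dial 2.7819 min 19.92 r 0.0401
in dial 2.7801 min 19.91 r 0.0216
line dir min 19.94
```

```bash
python3 -c "
from workcell import order
print(order.hand_in())"
```

```text
the job is handed in; nothing more can be done
None
```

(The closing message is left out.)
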